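Hang the empty thread bin on the slat rack

ROBOT

A 7-joint arm with a two-finger parallel gripper is mounted at the origin on a cart in front of the work surface, level with it; the furniture and walls round the work are solid. World frame = base frame: x ahead of the robot, y to its left, z up, the work surface at z = 0. Lengths are in m, angles in rad, forces in N, time in s.
With the tool pointing down it reaches from about 0.425 to 0.875 m from the base axis. Payload 4.7 kg.
Tool frame: the origin (TCP) lies where the fingers leave the gripper's body, on its centre line; the fingertips stand 70 mm ahead of it and the grasp point (between the pads) lies 51 mm ahead of it; z points along the fingers, y is the line along which they close (so a half turn about z gives the same grasp; the last joint's range is limited). The gripper opens to 87 mm and grips with 3 to 60 N. Pads are 19 mm wide; open, the fingers measure 117 mm over their backs; the gripper's body (75 mm by 190 mm) begins 51 mm behind the grasp point.
Start: joints at [-1.287, 0.321, -0.07, 1.45, 0.023, 1.371, -0.057], TCP at [0.173, 0.626, 0.292] pointing down, gripper open.
Joint ranges: [-2.86, 2.86], [-0.3, 2.09], [-1.38, 1.24], [0.06, 2.45], [-1.56, 4.7], [0.09, 2.05], [-2.69, 2.69]. Speed limits (rad/s): [2.57, 2.57, 3.14, 3.14, 3.14, 3.14, 3.14].

INTERFACE

Orientations are given as a rotation vector (axis times angle).
In Python, from bench import ctrl gives the robot as it stands.
- The arm moves only by the tool drive_tool, never from a script. Its argument "motion" is a list of rows, each a list of 3 entries, a list of its own where there are three numbers: the shift along the tool's x, y, z in cm, then the turn, a rotation vector about the tool's x, y, z in degrees, then the opening, from -1 (shut) to 1 (fully open). In form: [[[x, y, z], [ax, ay, az], claw], ...]. A call has 1 to 12 rows; each row shifts and turns the commanded pose from where the row before left it, along the tool's axes as they then stand; what a row does not reach is not made up. A row lasts 1/8 s, in which the tool goes at most 62.5 mm and 10.7 degrees, less where a joint would pass 70% of its speed; a pose out of reach is approached as far as the arm can. A call with a gripper value outside its range is refused whole. The fingers move at their own pace and stop on an object; "force" is the grip in N (left out, the last holds). Time passes only in rows, so rows that do not move let the fingers close. It gives the time, the measured TCP pose, the force, the opening and the grip force at its end, in the units of the state.
- ctrl.get_state(): the state, without advancing time (a new reading comes with each control period).
- ctrl.get_image(name): name is "scene" or "top" or "wrist"; returns the picture (480x640x3 uint8, red, green, blue); there is no depth.
- ctrl.calibration(name): a dict with "K" (3x3 intrinsics, pixels), "distortion" ([k1, k2, p1, p2, k3] as OpenCV has them; the pictures are not rectified), "origin" and "attitude" of the camera in the world; the wrist camera has in their place "tool_from_camera" (4x4, takes a point from camera to tool coordinates, whose origin is the TCP and whose axes are the flange's). Camera axes: x right, y up, looking along -z (the intrinsics and any distortion apply to the point x, -y, -z); pixel columns grow to the right and rows downward; lengths in m; the calibration is good to about 2 mm. A picture is of the moment at which its call begins: read the wrist's pose just before it. calibration takes no time and is no camera call.
- ctrl.close_job(): hands the job in; it is judged then, once.
The state is a dict: "time": time; "joint_positions": joint angles; "qd": joint speeds; "joint_torque": joint torques, N m; "position": TCP position; "tool_rot": TCP orientation; "ft_force": force on the tool from outside, world axes, zero at the start; "torque": the same for the moment, N m; "grip_width": opening from 0.0 (shut) to 1.0 (fully open); "grip_force": force on a finger pad.
Only numpy, scipy, OpenCV 4.12 (cv2) and the standard library are available. Lean on these libraries where they do the work, as an engineer would, in place of code of your own. Each camera call takes 0.05 s, during which the arm holds its last target. There are 200 camera calls.

TASK

Hang the empty blue bin in the upper groove of the slat rack: tip its front up, feed its back lip into the groove, swing it down until it hangs level with its back flat on the panel, then slide it along the groove until its side rests against the blue bin that hangs there already. Work by feel and gently: do not force bin or rack, and leave the things on the table alone.

Things in the scene. Friction and masses are not known exactly. Their poses are not given: they have to be found in the camera images.
- bin: Empty blue open-top plastic bin, loose, 84 deep (x) x 60 wide (y) mm, 0.14-0.28 kg. Origin: centre of underside; z up, x from its low front (36 high, card on it) to its back, y to its left. Flat parallel outer sides y = +-30: top edge 36 high at x = -42, rising straight to 67.5 at x = 20, level to x = 42; walls 3. Flat back plate, rear face x = 42, z 0 to 67.5, with the hooked lip on it.
- bin_lip (a point): Top of the bin's rigid lip: mid-width, centre of the tooth's top edge. Axes as bin, whose frame the mm here use: the lip is 50 wide; its neck, 3.5 thick (underside z = 64), runs back from the plate (x = 42); then the tooth, 3.5 thick (x = 47.5 to 51), stands up from the neck to z = 84. Edges rounded. It goes into the groove only with the bin's front tipped up about 35 to 45 degrees.
- rack: Slat rack, fixed. Origin on the table below the middle of the panel's front face; z up, x into the panel (work is done on its -x side), y left along it. The face is the plane x = 0, y = -160 to 160 mm; uprights at |y| 163 to 182, up to z = 272; low feet from x = -40 to 80. The panel is clamped firmly between the uprights at an unreported height, 0 to 20 mm above its lowest.
- groove (a point): Fixed mark on the rack, axes as rack: where the lower edge of the upper groove's mouth would be at y = 0 with the panel at its lowest (185 mm up); the real edge lies 0 to 20 mm higher: find it by touch or eye. Mouth 16 high, full length; slats 3 thick; cavity behind 18 deep, up to 14 above and 8 below the mouth. Panel top 39 above the mouth. A like groove 100 lower stays empty.
- stop (a point): Fixed mark on the rack, axes as rack, at the height of groove: on the face at y = -85 mm, where the left side wall of the bin already hanging (filled, fixed, same size and kind as bin) meets the panel. bin hung home: neck on the mouth's lower edge (underside 64 below it), tooth behind the upper slat with 2.5 play, back plate on the face; its right side touches the hanging bin.
- needle_tin: Round red and white tin, 62 mm across, 21 high, loose on the table in front of the rack; origin at the centre of its underside. Leave it.
- spool: Wooden spool of thread, 36 mm across, 46 high, loose on the table; origin at the centre of its underside. Leave it.
- weight: Turned brass weight, 46 mm across, 67 high, loose on the table; origin at the centre of its underside. Leave it.
Not all that is in view belongs to the job. Several things have the shape of the bin; the one meant has the colours described above.

How it is judged:
At the end, for the whole second after the job is handed in: The bin hangs home in the upper groove: upright and square to the rack within 0.06 rad, back on the panel (to 1.5 mm, or 3.5 mm off within its play), its side within 2.5 mm of the hanging bin, at rest; tin, spool and weight within 15 mm of where they stood (z of bin in the frame of rack between 0.118 and 0.145 m and x of bin in the frame of rack between -0.0455 and -0.0405 m and y of bin in the frame of rack below -0.0525 m and angle between the z axis of bin and the z axis of rack, either way round below 0.06 rad and angle between the x axis of bin and the x axis of rack, either way round below 0.06 rad and linear speed of bin below 0.01 m/s and distance of each of needle_tin, spool, weight from where it was at the start of the episode below 0.015 m); the robot touches nothing.
It fails at once if bin pressed against the rack or the hanging bin with more than 40 N (contact force between bin and rack above 40 N).
It fails at once if robot pressed against the rack or the hanging bin with more than 40 N (contact force between any of the fingers, the arm and rack above 40 N).
It fails at once if a bystander on the table moved by more than 30 mm (distance of any of needle_tin, spool, weight from where it was at the start of the episode above 0.03 m).
It also fails if it takes over 64 s, if anything falls off the work surface, if the arm or the gripper's body presses on something with over 40 N, if the wrist force passes 120 N, or if a joint passes its speed limit or range.

## Working session

There is one attempt and no reset: what is moved stays moved. The work goes in short steps, Python scripts to look and compute and a tool call to move; the robot and the scene stay as the last step left them, time stands still between calls to the robot, and variables do not carry over. Pictures are saved under pics/ and viewed, at most 14 in all, crops included, and the job is handed in when it is done.

Besides the shell and the picture viewer there is one more tool, called by a JSON object that holds its "name" and its "arguments". drive_tool: Moves the arm, as the interface text tells. Its arguments: {"type":"object","properties":{"motion":{"type":"array","items":{"type":"array"}},"force":{"type":"number"}},"required":["motion"]}

```bash
mkdir -p pics; ls
cat > h.py <<'E'
import numpy as np,cv2,sys
from scipy.spatial.transform import Rotation as R
from bench import ctrl
def save(n,f):
    im=ctrl.get_image(n); cv2.imwrite(f'pics/{f}.png',im[:,:,::-1]); return im
E
python3 - <<'E'
from h import *
for n in ("scene","top"): save(n,n)
for n in ("scene","top","wrist"): print(ctrl.calibration(n))
s=ctrl.get_state();print(s)
a,b=cv2.imread('pics/scene.png'),cv2.imread('pics/top.png')
E
```

```text
pics
{'K': array([[444.92654474,   0.        , 321.84904573],
       [  0.        , 444.92654474, 235.17922169],
       [  0.        ,   0.        ,   1.        ]]), 'distortion': array([-0.08011379,  0.        ,  0.        ,  0.        ,  0.        ]), 'origin': array([ 0.18550269, -0.55138084,  0.81004625]), 'attitude': array([ 0.78949147, -0.17038367, -0.40425511])}
{'K': array([[443.95019324,   0.        , 325.41796117],
       [  0.        , 443.95019324, 236.39943318],
       [  0.        ,   0.        ,   1.        ]]), 'distortion': array([-0.07899912,  0.        ,  0.        ,  0.        ,  0.        ]), 'origin': array([0.35596937, 0.0951623 , 1.24801985]), 'attitude': array([ 0.10089972, -0.08966659, -1.55164392])}
{'K': array([[387.03552361,   0.        , 326.98435936],
       [  0.        , 387.03552361, 240.08181976],
       [  0.        ,   0.        ,   1.        ]]), 'distortion': array([-0.00462257,  0.        ,  0.        ,  0.        ,  0.        ]), 'tool_from_camera': array([[ 8.11224884e-04,  9.57145606e-01,  2.89605994e-01,
         8.05528629e-02],
       [ 9
[... 277 characters left out ...]
': array([-1.28689813,  0.32176014, -0.07005935,  1.45154379,  0.02261373,
        1.37077733, -0.05691235]), 'qd': array([-1.81224961e-03, -1.70261237e-03, -1.53824247e-03, -3.54996199e-03,
       -1.46086911e-03,  2.81006582e-05,  9.08700409e-04]), 'joint_torque': array([-3.89736942e-04, -4.92570484e+01, -4.05877680e-01, -3.13398921e+01,
       -6.41640695e-02,  3.94871179e-02,  6.27074746e-05]), 'position': array([0.17321047, 0.62611805, 0.29126788]), 'tool_rot': array([-4.22507389e-01, -3.11293306e+00,  2.66776494e-03]), 'ft_force': array([-0.47754324, -0.91487141, -0.6995184 ]), 'torque': array([-0.02902565,  0.07268141,  0.01892883]), 'grip_force': 0.0, 'grip_width': 1.005016721921283}
```

View pics/scene.png

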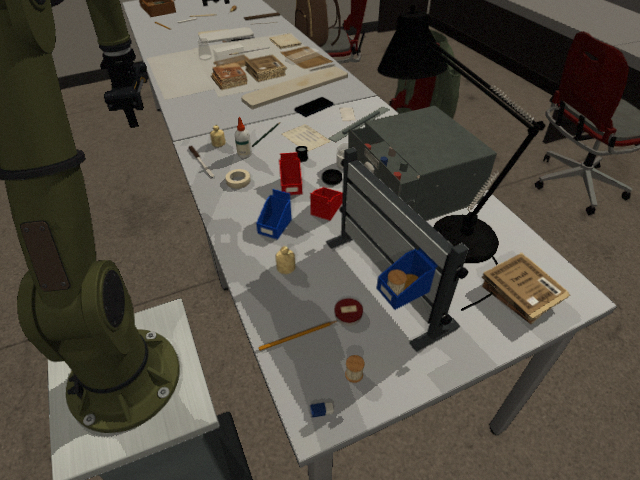

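View pics/top.png

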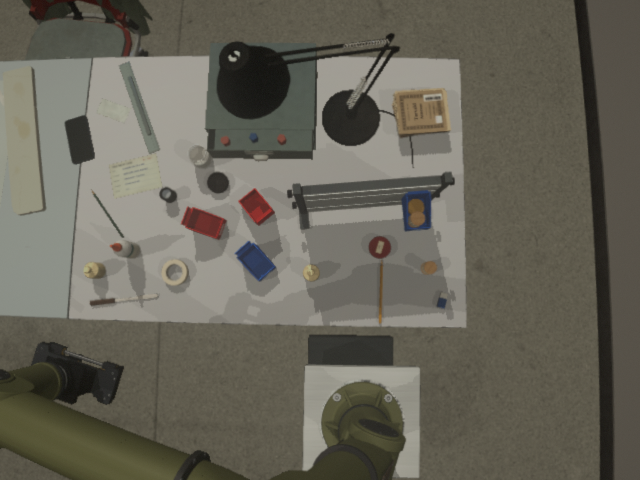

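The scene shows a loose empty blue bin at scene (274,215) / top (256,261). Red bins are at scene (290,172) and (326,203), and a filled blue bin hangs at (405,280). The loose blue one fits the description: blue, empty, not hanging. I'll confirm it in one enlarged crop.

```bash
cat >> h.py <<'E'
def cam(n,s=None):
    c=ctrl.calibration(n)
    if n=='wrist':
        T=np.eye(4);T[:3,:3]=R.from_rotvec(s['tool_rot']).as_matrix();T[:3,3]=s['position']
        T=T@c['tool_from_camera'];return c,T[:3,3],T[:3,:3]
    return c,c['origin'],R.from_rotvec(c['attitude']).as_matrix()
def rays(n,px,s=None):
    c,o,A=cam(n,s)
    u=cv2.undistortPoints(np.float64(px).reshape(-1,1,2),c['K'],c['distortion']).reshape(-1,2)
    d=np.c_[u[:,0],-u[:,1],-np.ones(len(u))]@A.T
    return o,d
def onz(n,px,z,s=None):
    o,d=rays(n,px,s);return o+d*((z-o[2])/d[:,2])[:,None]
def proj(n,P,s=None):
    c,o,A=cam(n,s);q=(np.float64(P).reshape(-1,3)-o)@A*[1,-1,-1]
    return cv2.projectPoints(q,np.zeros(3),np.zeros(3),c['K'],c['distortion'])[0].reshape(-1,2)
def tri(n1,p1,n2,p2,s=None):
    o1,d1=rays(n1,p1,s);o2,d2=rays(n2,p2,s);out=[]
    for a,b in zip(d1,d2):
        t=np.linalg.lstsq(np.c_[a,-b],o2-o1,rcond=None)[0];p,q=o1+a*t[0],o2+b*t[1];out.append([*((p+q)/2),np.linalg.norm(p-q)])
    return np.array(out)
E
python3 - <<'E'
import cv2,numpy as np
a,b=cv2.imread('pics/scene.png'),cv2.imread('pics/top.png')
f=lambda im,x,y,w,h,k:cv2.resize(im[y:y+h,x:x+w],None,fx=k,fy=k,interpolation=cv2.INTER_CUBIC)
L=f(a,245,180,60,60,5); M=f(b,226,231,60,60,5)
T=np.hstack([L,M]); B=f(b,280,160,200,75,4)
T=cv2.copyMakeBorder(T,0,0,0,200,cv2.BORDER_CONSTANT)
cv2.imwrite('pics/c1.png',np.vstack([T,B]))
B=f(a,330,140,150,210,2.85);cv2.imwrite('pics/c2.png',B)
E
```

```text
(no output)
```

View pics/c1.png

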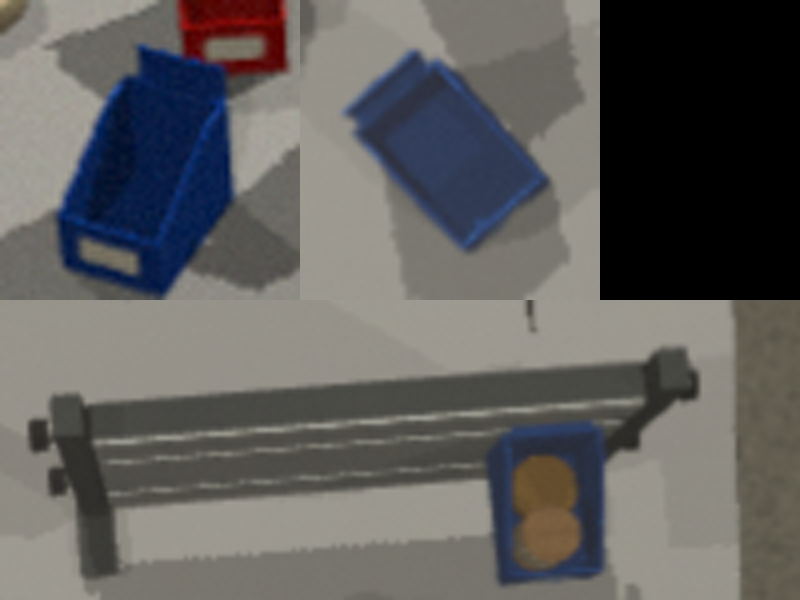

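View pics/c2.png

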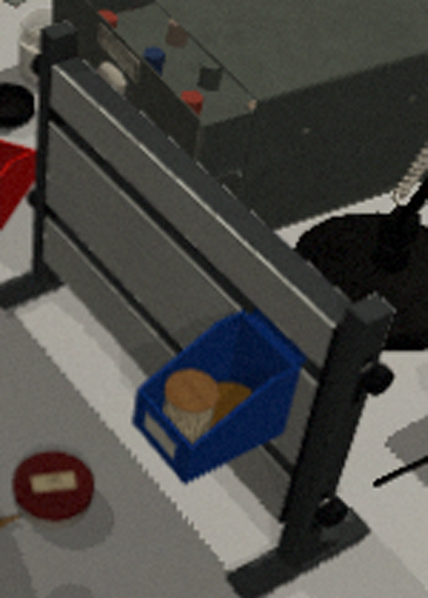

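The crop confirms it: blue, empty, white card on its low front, tooth lip at the back. Its back faces up and to the left in the top view. Next I measure the bin and rack.

Run:
```python
from h import *
np.set_printoptions(precision=4,suppress=True)
t=lambda x,y:((x-300)/5+226-.4,y/5+231-.4)
sc=lambda x,y:(x/5+245-.4,y/5+180-.4)
T=[t(547,182),t(468,250),t(417,50),t(345,110)]  # front R, front ... , lip ends
S=[sc(160,240),sc(62,210),sc(222,68),sc(138,45)]
print('top z',onz('top',T[:2],.036),onz('top',T[2:],.084))
print('scene z',onz('scene',S[:2],.036),onz('scene',S[2:],.084))
print(tri('top',T,'scene',S))
# blue mask outline in top
hs=cv2.cvtColor(cv2.imread('pics/top.png'),cv2.COLOR_BGR2HSV)
m=cv2.inRange(hs,(105,120,30),(130,255,255))
for c in cv2.findContours(m,cv2.RETR_EXTERNAL,cv2.CHAIN_APPROX_NONE)[0]:
    if cv2.contourArea(c)>200: print(cv2.minAreaRect(c),cv2.boxPoints(cv2.minAreaRect(c)).round(1).tolist())
# rack lines
g=cv2.imread('pics/top.png',0).astype(float)
for off in (0,5.5,13.5):
    P=[]
    for x in range(310,395):
        y0=195.25-(x-305)*10/135+off
        ys=np.arange(int(y0)-2,int(y0)+5);k=ys[np.argmax(g[ys,x])];w=g[k-1:k+2,x]-g[k-1:k+2,x].min()+1e-6
        P.append((x,(w*np.arange(k-1,k+2)).sum()/w.sum()))
    P=np.array(P);f=np.polyfit(P[:,0],P[:,1],1);r=P[:,1]-np.polyval(f,P[:,0]);P=P[abs(r)<.6];f=np.polyfit(P[:,0],P[:,1],1)
    print(off,np.polyval(f,[310,390]),r.std())
g=cv2.imread('pics/scene.png',0).astype(float)
P=[]
for x in range(360,440):
    y0=161.8+(x-349.3)*(247-161.8)/(451-349.3)
    ys=np.arange(int(y0)-5,int(y0)+6);k=ys[np.argmax(g[ys,x])];P.append((x,k))
P=np.array(P);f=np.polyfit(P[:,0],P[:,1],1);print(np.polyval(f,[360,430]),(P[:,1]-np.polyval(f,P[:,0])).std())
print(g[150:215:1,380].astype(int))
```

```text
top z [[0.4175 0.2415 0.036 ]
 [0.3796 0.2836 0.036 ]] [[0.4836 0.3069 0.084 ]
 [0.451  0.3439 0.084 ]]
scene z [[0.4228 0.2501 0.036 ]
 [0.3845 0.2926 0.036 ]] [[0.4831 0.3103 0.084 ]
 [0.4498 0.3468 0.084 ]]
[[0.4183 0.2399 0.0462 0.0029]
 [0.3806 0.2817 0.0463 0.0025]
 [0.4825 0.3065 0.087  0.0015]
 [0.4499 0.3437 0.0864 0.0019]]
0 [194.8492 188.4926] 0.08300158488603475
5.5 [199.9798 193.609 ] 0.1888155292449446
13.5 [212.5121 206.4944] 0.8202501953265526
[176.375 226.837] 3.226434770627468
[ 71  76  73  73  77  72  75  68  63  55  49  53  37  29  33  35  31  31
  35  32  36  29  34  33  38  37  37  34  43  63  91  49  50  45  49  50
  50  48  49  52  69 124 152  74  71  73  70  68  67  69  70  72  69  69
  69  71  73  66  56  33  27  19  24  38  81]
```

Run:
```python
from h import *
np.set_printoptions(precision=4,suppress=True)
g=cv2.imread('pics/scene.png',0).astype(float)
P=[];y0=191.7
for x in list(range(380,430)):
    ys=np.arange(int(round(y0))-3,int(round(y0))+5);k=ys[np.argmax(g[ys,x])];w=g[k-1:k+2,x]-g[k-1:k+2,x].min()
    y=(w*np.arange(k-1,k+2)).sum()/w.sum();P.append((x,y));y0=.5*y+.5*y0+.78
P=np.array(P);f=np.polyfit(P[:,0],P[:,1],1);print(f,(P[:,1]-np.polyval(f,P[:,0])).std())
def plane(n,a,b):
    o,d=rays(n,[a,b]);N=np.cross(*d);return o,N/np.linalg.norm(N)
o1,n1=plane('scene',(382,np.polyval(f,382)),(428,np.polyval(f,428)))
for off,a,b in((0,194.85,188.49),(5.5,199.98,193.61)):
    o2,n2=plane('top',(310,a),(390,b));d=np.cross(n1,n2);d/=np.linalg.norm(d);d*=-np.sign(d[1])
    p=np.linalg.lstsq(np.array([n1,n2,[0,1,0]]),[n1@o1,n2@o2,0.0],rcond=None)[0]
    print(off,'point at y=0',p,'dir',d,'yaw',np.degrees(np.arctan2(-d[0],d[1])) if d[1]>0 else np.degrees(np.arctan2(d[0],-d[1])))
# hanging bin & panel ends in top
hs=cv2.cvtColor(cv2.imread('pics/top.png'),cv2.COLOR_BGR2HSV)
m=cv2.inRange(hs,(100,90,20),(130,255,255))
for c in cv2.findContours(m,cv2.RETR_EXTERNAL,cv2.CHAIN_APPROX_NONE)[0]:
    if cv2.contourArea(c)>200: print(cv2.boundingRect(c),cv2.boxPoints(cv2.minAreaRect(c)).round(1).tolist())
# upright & panel end estimate: left inner (88,410..441), right inner (645,401) in crop B
q=lambda x,y:(x/4+280-.4,(y-300)/4+160-.4)
print(onz('top',[q(88,441),q(645,399)],.25))
# hanging bin left wall top edge back (crop ~ (490,440)), front-left (500,580) 
print(onz('top',[q(489,437),q(501,580)],.195), onz('top',[q(603,425),q(604,573)],.195))
```

```text
[   0.9311 -161.9973] 0.14620688473263993
0 point at y=0 [0.5868 0.     0.2512] dir [ 0.0974 -0.9952  0.0016] yaw 5.591319128982901
5.5 point at y=0 [0.5706 0.     0.271 ] dir [ 0.0974 -0.9952  0.0017] yaw 5.5890901138517135
(236, 241, 39, 40) [[233.5, 253.39999389648438], [250.60000610351562, 238.5], [275.0, 266.3999938964844], [257.8999938964844, 281.29998779296875]]
(403, 191, 28, 39) [[403.0, 191.0], [430.0, 191.0], [430.0, 229.0], [403.0, 229.0]]
[[ 0.573   0.1597  0.25  ]
 [ 0.6034 -0.161   0.25  ]]
[[ 0.5915 -0.0795  0.195 ]
 [ 0.5042 -0.0863  0.195 ]] [[ 0.6003 -0.1491  0.195 ]
 [ 0.5095 -0.1485  0.195 ]]
```

The bin sits at (.4305, .2935) with yaw 42°. The rack's yaw is 5.6° and its origin about (.587, 0). The panel top is at .251, so the mouth's lower edge is at about .196, which lies within the allowed .185–.205.

```bash
cat >> h.py <<'E'
from scipy.linalg import logm,expm
def mat(p,A): T=np.eye(4);T[:3,:3]=A;T[:3,3]=p;return T
def cur():
    s=ctrl.get_state();return mat(s['position'],R.from_rotvec(s['tool_rot']).as_matrix())
def binT(p,yaw,tilt=0): # front tipped up by tilt (deg)
    return mat(p,(R.from_euler('z',yaw,degrees=True)*R.from_euler('y',tilt,degrees=True)).as_matrix())
def grasp(a=40,gx=.005,gz=.030): # tool in bin frame
    s,c=np.sin(np.radians(a)),np.cos(np.radians(a));z=np.array([s,0,-c]);x=np.array([-c,0,-s])
    return mat(np.array([gx,0,gz])-.051*z,np.c_[x,np.cross(z,x),z])
def rows(Ta,Tb,n):
    D=np.linalg.inv(Ta)@Tb;I=np.real(expm(logm(D)/n))
    print(n,'x',(I[:3,3]*100).round(2).tolist(),np.degrees(R.from_matrix(I[:3,:3]).as_rotvec()).round(2).tolist())
    M=Ta@np.linalg.matrix_power(np.eye(4),1)
    for k in range(n//2): M=M@I
    print('  mid',M[:3,3].round(3))
E
python3 - <<'E'
from h import *
B=binT([.4305,.2935,0],42);G=grasp()
U=binT([.4305,.2935,.10],42)
rows(cur(),U@G,10);rows(U@G,B@G,8); print((B@G).round(3))
print(onz('top',[(311,272)],.05),onz('top',[(380,247)],.02),onz('top',[(429,268)],.04))
E
```

```text
10 x [-1.41, -4.17, 1.51] [-2.01, -3.66, -5.5]
  mid [0.237 0.419 0.216]
8 x [0.8, 0.0, 0.96] [-0.0, 0.0, 0.0]
  mid [0.41  0.275 0.119]
[[-0.569 -0.669  0.478  0.41 ]
 [-0.513  0.743  0.43   0.275]
 [-0.643  0.    -0.766  0.069]
 [ 0.     0.     0.     1.   ]]
[[0.40503978 0.14220045 0.05      ]] [[ 0.47882203 -0.04694839  0.02      ]] [[ 0.42145127 -0.17878968  0.04      ]]
```

{"name": "drive_tool", "arguments": {"motion": [[[-1.41,-4.17,1.51],[-2.01,-3.66,-5.5],1],[[-1.41,-4.17,1.51],[-2.01,-3.66,-5.5],1],[[-1.41,-4.17,1.51],[-2.01,-3.66,-5.5],1],[[-1.41,-4.17,1.51],[-2.01,-3.66,-5.5],1],[[-1.41,-4.17,1.51],[-2.01,-3.66,-5.5],1],[[-1.41,-4.17,1.51],[-2.01,-3.66,-5.5],1],[[-1.41,-4.17,1.51],[-2.01,-3.66,-5.5],1],[[-1.41,-4.17,1.51],[-2.01,-3.66,-5.5],1],[[-1.41,-4.17,1.51],[-2.01,-3.66,-5.5],1],[[-1.41,-4.17,1.51],[-2.01,-3.66,-5.5],1],[[0,0,0],[0,0,0],1],[[0,0,0],[0,0,0],1]], "force": 15}}

```text
time: 1.6
position: [0.3827, 0.2934, 0.1718]
tool_rot: [-0.831, 2.381, 0.324]
ft_force: [-0.7, -0.8, 0.4]
grip_width: 1.002
grip_force: 0.0
```

Run:
```python
from h import *
np.set_printoptions(precision=4,suppress=True)
B=binT([.4305,.2935,0],42);U=binT([.4305,.2935,.09],42);G=grasp()
s=ctrl.get_state();T=cur();print(T[:3,:3].round(3),s['joint_positions'])
im=save('wrist','w1')
pts=[[-42,30,36],[-42,-30,36],[20,30,67.5],[20,-30,67.5],[49,25,84],[49,-25,84]]
P=np.array([(B@[*np.array(p)/1000,1])[:3] for p in pts]);q=proj('wrist',P,s);print(q)
v=im[:,:,::-1].copy()
for a in q: cv2.circle(v,tuple(int(i) for i in a.round()),3,(0,255,0),1)
cv2.imwrite('pics/w1m.png',v)
rows(T,U@G,6);rows(U@G,B@G,8)
```

```text
[[-0.631 -0.631  0.452]
 [-0.487  0.775  0.402]
 [-0.604  0.033 -0.796]] [-0.888  -0.2765  0.1717  2.4431  0.1099  0.3224  1.4429]
[[312.7503 109.8515]
 [189.6777 117.7209]
 [322.1235 238.0415]
 [216.7026 244.0259]
 [317.4213 289.0906]
 [234.7496 293.5535]]
6 x [0.01, -0.53, 0.25] [-0.05, -0.46, -0.57]
  mid [0.396 0.284 0.165]
8 x [0.72, 0.0, 0.86] [-0.0, 0.0, 0.0]
  mid [0.41  0.275 0.114]
```

View pics/w1m.png

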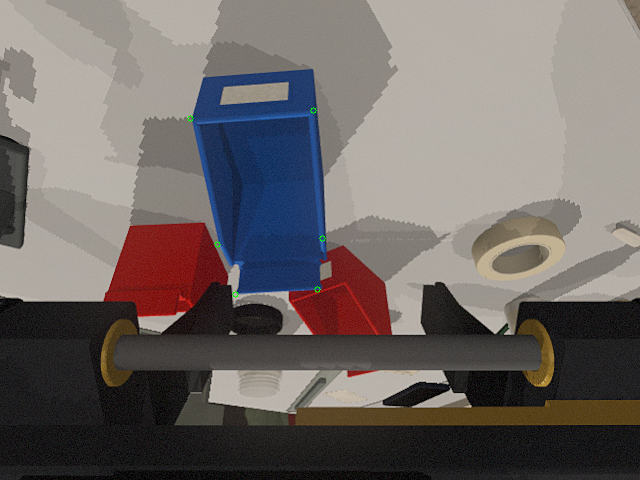

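The wrist view shows the blue bin with its front at rows 70–125 and its lip at row 290. Predicted corners agree within about 5 px, roughly 3 mm, so the pose is good. Joints 2 and 4 are near their limits, so I'll use a slightly smaller tool tilt of 33°.

Run:
```python
from h import *
B=binT([.4295,.2945,0],42);U=binT([.4295,.2945,.085],42);G=grasp(33,.010,.032)
rows(cur(),U@G,6);rows(U@G,B@G,8);print((B@G)[:3,3])
```

```text
6 x [-0.14, -0.51, 0.34] [-0.01, 0.71, -0.56]
  mid [0.399 0.288 0.166]
8 x [0.58, 0.0, 0.89] [0.0, -0.0, -0.0]
  mid [0.416 0.283 0.117]
[0.41628942 0.28260514 0.0747722 ]
```

{"name": "drive_tool", "arguments": {"motion": [[[-0.14,-0.51,0.34],[0,0.71,-0.56],1],[[-0.14,-0.51,0.34],[0,0.71,-0.56],1],[[-0.14,-0.51,0.34],[0,0.71,-0.56],1],[[-0.14,-0.51,0.34],[0,0.71,-0.56],1],[[-0.14,-0.51,0.34],[0,0.71,-0.56],1],[[-0.14,-0.51,0.34],[0,0.71,-0.56],1],[[0,0,0],[0,0,0],1]]}}

```text
time: 2.52
position: [0.4168, 0.283, 0.1599]
tool_rot: [-0.927, 2.418, 0.274]
ft_force: [0.3, 1.1, 0.2]
grip_width: 0.998
grip_force: 0.0
```

Run:
```python
from h import *
B=binT([.4295,.2945,0],42);G=grasp(33,.010,.032)
s=ctrl.get_state();print(s['joint_positions'].round(3),s['position'])
rows(cur(),B@G,8);print((B@G)[:3,3])
```

```text
[-0.978 -0.185  0.346  2.367  0.004  0.376  1.681] [0.41684995 0.28304065 0.15988294]
8 x [0.59, 0.0, 0.89] [-0.01, 0.01, -0.0]
  mid [0.417 0.283 0.117]
[0.41628942 0.28260514 0.0747722 ]
```

Joints now have margin. I descend and close gently.

{"name": "drive_tool", "arguments": {"motion": [[[0.58,0,0.89],[0,0,0],1],[[0.58,0,0.89],[0,0,0],1],[[0.58,0,0.89],[0,0,0],1],[[0.58,0,0.89],[0,0,0],1],[[0.58,0,0.89],[0,0,0],1],[[0.58,0,0.89],[0,0,0],1],[[0.58,0,0.89],[0,0,0],1],[[0.58,0,0.89],[0,0,0],1],[[0,0,0],[0,0,0],1],[[0,0,0],[0,0,0],0.4],[[0,0,0],[0,0,0],0.2],[[0,0,0],[0,0,0],0.1]], "force": 20}}

```text
time: 4.03
position: [0.4174, 0.282, 0.075]
tool_rot: [-0.925, 2.418, 0.274]
ft_force: [-0.6, -0.5, -0.5]
grip_width: 0.737
grip_force: 0.0
```

{"name": "drive_tool", "arguments": {"motion": [[[0,0,0],[0,0,0],-0.2],[[0,0,0],[0,0,0],-0.2],[[0,0,0],[0,0,0],-0.2],[[0,0,0],[0,0,0],-0.2]], "force": 25}}

```text
time: 4.53
position: [0.4173, 0.282, 0.0749]
tool_rot: [-0.925, 2.418, 0.274]
ft_force: [-2.4, -2.0, 5.3]
grip_width: 0.687
grip_force: 24.9
```

Run:
```python
from h import *
s=ctrl.get_state();print(s['joint_positions'].round(3),cur().round(4))
```

```text
[-1.111  0.007  0.511  2.433 -0.521  0.148  2.195] [[-6.237e-01 -6.676e-01  4.066e-01  4.173e-01]
 [-5.597e-01  7.445e-01  3.639e-01  2.820e-01]
 [-5.456e-01 -6.000e-04 -8.380e-01  7.490e-02]
 [ 0.000e+00  0.000e+00  0.000e+00  1.000e+00]]
```

{"name": "drive_tool", "arguments": {"motion": [[[-0.55,0,-0.84],[0,0,0],-0.2],[[-0.55,0,-0.84],[0,0,0],-0.2],[[-0.55,0,-0.84],[0,0,0],-0.2],[[-0.55,0,-0.84],[0,0,0],-0.2],[[-0.55,0,-0.84],[0,0,0],-0.2],[[-0.55,0,-0.84],[0,0,0],-0.2],[[-0.55,0,-0.84],[0,0,0],-0.2],[[-0.55,0,-0.84],[0,0,0],-0.2],[[-0.55,0,-0.84],[0,0,0],-0.2],[[-0.55,0,-0.84],[0,0,0],-0.2],[[0,0,0],[0,0,0],-0.2]]}}

```text
time: 5.9
position: [0.4179, 0.2825, 0.1763]
tool_rot: [-0.925, 2.416, 0.274]
ft_force: [0.4, 0.3, -2.2]
grip_width: 0.689
grip_force: 24.9
```

Run:
```python
from h import *
np.set_printoptions(precision=3,suppress=True)
s=ctrl.get_state();print(s['position'],s['grip_width'],s['ft_force'],s['joint_positions'])
im=save('wrist','w2')
# path: clearance per tilt
def rect(x0,x1,z0,z1,n=.5):
    xs=np.arange(x0,x1+.01,n);zs=np.arange(z0,z1+.01,n)
    return np.vstack([np.c_[xs,0*xs+z0],np.c_[xs,0*xs+z1],np.c_[0*zs+x0,zs],np.c_[0*zs+x1,zs]])
bp=np.vstack([rect(47.5,51,64,84),rect(42,51,64,67.5),rect(39,42,20,67.5)])-[42,64]  # about neck-underside/plate corner
S=[(0,3,-90,0),(0,3,16,55),(3,30,-40,-8),(3,30,30,55),(21,40,-40,55)]
def cl(P):
    d=1e9
    for x0,x1,z0,z1 in S:
        dx=np.maximum(x0-P[...,0],P[...,0]-x1);dz=np.maximum(z0-P[...,1],P[...,1]-z1)
        e=np.where((dx>0)&(dz>0),np.hypot(dx,dz),np.maximum(dx,dz));d=np.minimum(d,e.min(-1))
    return d
gx,gz=np.meshgrid(np.arange(-30,6,.5),np.arange(-25,14,.5))
for th in (45,40,35,30,25,20,15,10,5,0):
    t=np.radians(th);A=np.array([[np.cos(t),np.sin(t)],[-np.sin(t),np.cos(t)]])
    P=bp@A.T; C=cl(P+np.stack([gx,gz],-1)[...,None,:])
    ins=(gx+(5.5*np.cos(t)+1.7*np.sin(t))>3) # tooth base behind the front slat
    row=[]
    for x in (-25,-20,-15,-10,-8,-6,-4,-3,-2,-1.5,-1,-.5,0):
        k=np.argmin(abs(gx[0]-x));c=C[:,k];i=c.argmax();row.append((x,gz[i,0],round(c[i],1)))
    print(th,*row)
```

```text
[0.418 0.283 0.176] 0.6891629232928767 [ 0.448  0.274 -2.208] [-0.994 -0.217  0.357  2.351  0.04   0.418  1.648]
45 (-25, np.float64(0.0), np.float64(8.7)) (-20, np.float64(0.5), np.float64(5.5)) (-15, np.float64(2.5), np.float64(3.2)) (-10, np.float64(7.0), np.float64(2.7)) (-8, np.float64(8.5), np.float64(2.7)) (-6, np.float64(10.0), np.float64(3.4)) (-4, np.float64(10.0), np.float64(3.6)) (-3, np.float64(9.5), np.float64(3.2)) (-2, np.float64(8.5), np.float64(2.5)) (-1.5, np.float64(7.5), np.float64(2.0)) (-1, np.float64(6.5), np.float64(1.5)) (-0.5, np.float64(5.0), np.float64(1.0)) (0, np.float64(4.0), np.float64(0.5))
40 (-25, np.float64(-1.5), np.float64(9.2)) (-20, np.float64(-1.0), np.float64(5.7)) (-15, np.float64(1.0), np.float64(3.1)) (-10, np.float64(5.5), np.float64(2.2)) (-8, np.float64(8.0), np.float64(2.2)) (-6, np.float64(9.0), np.float64(3.1)) (-4, np.float64(9.5), np.float64(3.7)) (-3, np.float64(9.5), np.float64(3.4)) (-2, np.float64(8.5), np.float64(3.2)) (-1.5, np.float64(7.5), np.float64(2.7)) (-1, np.float64(6.5), np.float64(2.2)) (-0.5, np.float64(5.5), np.f
[... 3546 characters left out ...]
1.7)) (-1.5, np.float64(5.5), np.float64(1.9)) (-1, np.float64(8.5), np.float64(1.7)) (-0.5, np.float64(9.0), np.float64(1.3)) (0, np.float64(9.5), np.float64(0.8))
0 (-25, np.float64(-25.0), np.float64(16.0)) (-20, np.float64(-25.0), np.float64(11.0)) (-15, np.float64(-25.0), np.float64(6.0)) (-10, np.float64(-25.0), np.float64(1.0)) (-8, np.float64(-25.0), np.float64(-1.0)) (-6, np.float64(-25.0), np.float64(-1.5)) (-4, np.float64(-9.5), np.float64(-1.5)) (-3, np.float64(-0.5), np.float64(-0.5)) (-2, np.float64(0.5), np.float64(0.5)) (-1.5, np.float64(1.0), np.float64(1.0)) (-1, np.float64(1.0), np.float64(1.0)) (-0.5, np.float64(0.5), np.float64(0.5)) (0, np.float64(0.0), np.float64(0.0))
```

View pics/w2.png

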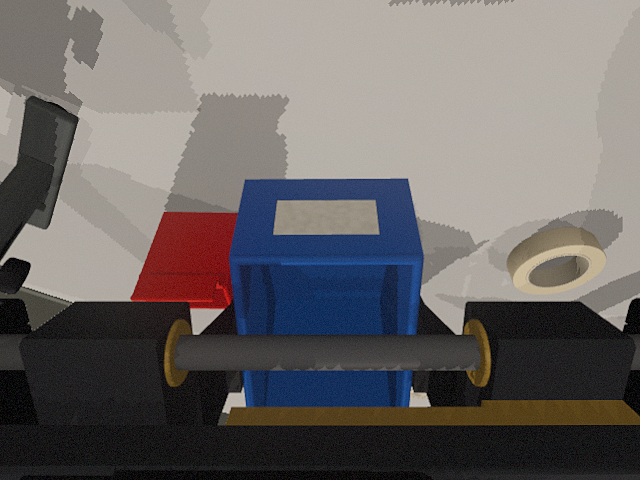

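The wrist view shows the bin held square. Its front underside edge is at row 180, columns 244–410, and its front top rim is near row 258. I use this to refine where the bin sits in the hand.

Run:
```python
from h import *
np.set_printoptions(precision=4,suppress=True)
g=cv2.imread('pics/w2.png').astype(float)
b=(g[:,:,0]-g[:,:,2]).mean(1,where=np.broadcast_to((np.arange(640)>300)&(np.arange(640)<350),(480,640)))
print('bottom rows',b[174:188].round(),'rim',b[248:272].round())
r=g[215,:,0]-g[215,:,2];c=np.where(r[200:450]>30)[0]+200;print(c[0],c[-1])
print(np.where(g[183,200:450,0]-g[183,200:450,2]>30)[0][[0,-1]]+200)
c=ctrl.calibration('wrist');TC=c['tool_from_camera']
for gx in (.008,.010,.012):
    G=grasp(33,gx,.0322);iT=np.linalg.inv(TC)@np.linalg.inv(G)
    P=np.array([[-.042,.03,0,1],[-.042,-.03,0,1],[-.042,.03,.036,1],[-.042,-.03,.036,1]])@iT.T
    q=P[:,:3]*[1,-1,-1];print(gx,cv2.projectPoints(q,np.zeros(3),np.zeros(3),c['K'],c['distortion'])[0].reshape(-1,2))
```

```text
bottom rows [-13. -14. -14. -17. -11.  57.  63.  60.  59.  60.  60.  60.  60.  60.] rim [ 75.  74.  76.  75.  76.  74.  69.  69.  80.  84.  87.  87.  90.  99.
 106. 115. 108.  77.  74.  75.  74.  74.  76.  74.]
238 414
[244 408]
0.008 [[407.3273 183.6171]
 [245.7146 183.6215]
 [422.9058 261.1515]
 [230.1678 261.2039]]
0.01 [[408.1945 179.503 ]
 [244.8458 179.5053]
 [424.144  257.2306]
 [228.9279 257.2812]]
0.012 [[409.0805 175.2996]
 [243.9582 175.2998]
 [425.4144 253.2074]
 [227.6557 253.2562]]
```

```bash
cat >> h.py <<'E'
G0=grasp(33,.0102,.0322)
RO=np.array([.5869,-.0005,.1962]);RY=5.6   # rack origin at height of mouth's lower edge
RK=mat(RO,R.from_euler('z',RY,degrees=True).as_matrix())
def pose(qx,qz,y,th): # tool pose with bin corner Q=(42,64) at (qx,qz) mm rel. face / mouth edge
    A=R.from_euler('y',th,degrees=True).as_matrix()
    return RK@mat(np.array([qx,y,qz])/1000-A@[.042,0,.064],A)@G0
def where():
    B=np.linalg.inv(RK)@cur()@np.linalg.inv(G0);q=B@[.042,0,.064,1]
    s=ctrl.get_state()
    print('Q mm',(q[:3]*1000).round(2),'tilt,yaw,roll',np.degrees([np.arctan2(B[0,2],B[2,2]),np.arctan2(B[1,0],B[1,1]),np.arctan2(B[2,1],B[1,1])]).round(2),'F rack',(RK[:3,:3].T@s['ft_force']).round(1),'t',round(s['time'],2),'gw',round(s['grip_width'],3))
E
python3 - <<'E'
from h import *
where();rows(cur(),pose(-35,26,18,40),12);print(pose(-35,26,18,40)[:3,3])
E
```

```text
Q mm [-92.95 333.16 -31.63] tilt,yaw,roll [-0.09 36.28 -0.06] F rack [-0.1 -0.5 -3.4] t 5.95 gw 0.685
12 x [0.03, -2.36, -0.92] [0.69, 3.23, 3.01]
  mid [0.478 0.15  0.22 ]
[0.51190918 0.0102334  0.26890029]
```

{"name": "drive_tool", "arguments": {"motion": [[[0.03,-2.36,-0.92],[0.69,3.23,3.01],-0.2],[[0.03,-2.36,-0.92],[0.69,3.23,3.01],-0.2],[[0.03,-2.36,-0.92],[0.69,3.23,3.01],-0.2],[[0.03,-2.36,-0.92],[0.69,3.23,3.01],-0.2],[[0.03,-2.36,-0.92],[0.69,3.23,3.01],-0.2],[[0.03,-2.36,-0.92],[0.69,3.23,3.01],-0.2],[[0.03,-2.36,-0.92],[0.69,3.23,3.01],-0.2],[[0.03,-2.36,-0.92],[0.69,3.23,3.01],-0.2],[[0.03,-2.36,-0.92],[0.69,3.23,3.01],-0.2],[[0.03,-2.36,-0.92],[0.69,3.23,3.01],-0.2],[[0.03,-2.36,-0.92],[0.69,3.23,3.01],-0.2],[[0.03,-2.36,-0.92],[0.69,3.23,3.01],-0.2]]}}

```text
time: 7.45
position: [0.5122, 0.0101, 0.268]
tool_rot: [0.144, -3.013, 0.011]
ft_force: [0.6, -0.6, -2.3]
grip_width: 0.689
grip_force: 24.9
```

Run:
```python
from h import *
where();T=cur();rows(T,pose(-35,26,18,40),3);print(ctrl.get_state()['joint_positions'].round(2))
rows(pose(-35,26,18,40),pose(-23,26,18,40),4)
a=save('scene','s3');b=save('top','t3')
f=lambda im,x,y,w,h,k:cv2.resize(im[y:y+h,x:x+w,::-1],None,fx=k,fy=k,interpolation=cv2.INTER_CUBIC)
cv2.imwrite('pics/c3.png',np.hstack([f(a,290,110,160,200,2.5),f(b,290,140,160,200,2.5)]))
```

```text
Q mm [-34.89  17.68  25.04] tilt,yaw,roll [40.16 -0.12 -0.06] F rack [ 0.5 -0.7 -2.3] t 7.45 gw 0.689
3 x [0.01, 0.01, -0.03] [-0.02, -0.05, -0.04]
  mid [0.512 0.01  0.268]
[-0.72  0.14  0.71  1.76 -0.08  1.4   1.67]
4 x [-0.3, -0.0, -0.04] [0.0, -0.0, -0.0]
  mid [0.518 0.011 0.269]
```

View pics/c3.png

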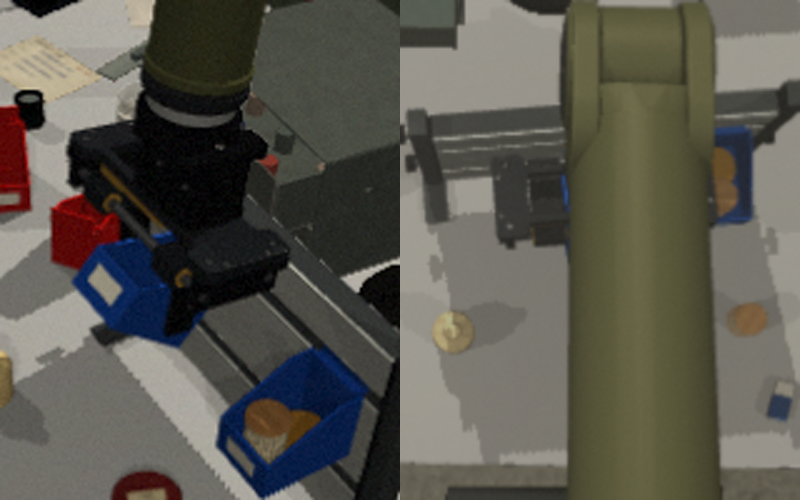

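The scene crop shows the bin held tipped, front up, before the panel and well left of the hanging bin; the table items are untouched. Now a gentle touch on the upper slat to find the face.

{"name": "drive_tool", "arguments": {"motion": [[[-0.3,0.02,-0.1],[0,-0.1,-0.1],-0.2],[[-0.3,0,-0.04],[0,0,0],-0.2],[[-0.3,0,-0.04],[0,0,0],-0.2],[[-0.3,0,-0.04],[0,0,0],-0.2],[[-0.1,0,-0.01],[0,0,0],-0.2],[[0,0,0],[0,0,0],-0.2],[[0,0,0],[0,0,0],-0.2]]}}

```text
time: 8.43
position: [0.5248, 0.012, 0.2689]
tool_rot: [0.149, -3.016, 0.009]
ft_force: [-0.3, 0.6, -2.1]
grip_width: 0.69
grip_force: 24.9
```

```bash
python3 -c "from h import *;where()"
```

```text
Q mm [-21.96  18.54  26.04] tilt,yaw,roll [39.99  0.04  0.  ] F rack [-0.3  0.7 -2.1] t 8.43 gw 0.69
```

{"name": "drive_tool", "arguments": {"motion": [[[-0.1,0,-0.01],[0,0,0],-0.2],[[-0.1,0,-0.01],[0,0,0],-0.2],[[0,0,0],[0,0,0],-0.2]]}}

```text
time: 8.8
position: [0.526, 0.0121, 0.2686]
tool_rot: [0.148, -3.014, 0.009]
ft_force: [-4.5, 0.2, -1.7]
grip_width: 0.688
grip_force: 24.9
```

```bash
python3 -c "from h import *;where()"
```

```text
Q mm [-20.91  18.51  25.57] tilt,yaw,roll [4.014e+01 3.000e-02 1.000e-02] F rack [-4.5  0.6 -1.7] t 8.8 gw 0.688
```

```bash
sed -i 's/^RO=.*/RO=np.array([.5857,-.0006,.1962])/' h.py
python3 - <<'E'
from h import *
where();T=cur()
p=[pose(-32,24,18,40),pose(-32,-1.5,18,40),pose(-20,-1,18,40),pose(-15,1,18,40),pose(-15,-1,18,40)]
rows(T,p[0],2);rows(p[0],p[1],5);rows(p[1],p[2],5);rows(p[2],p[3],4);rows(p[3],p[4],2)
E
```

```text
Traceback (most recent call last):
  File "h.py", line 44, in <module>
    RK=mat(RO,R.from_euler('z',RY,degrees=True).as_matrix())
                               ^^
NameError: name 'RY' is not defined. Did you mean: 'R'?
```

```bash
sed -i 's/^RO=.*/RO=np.array([.5857,-.0006,.1962]);RY=5.6/' h.py
python3 - <<'E'
from h import *
where();T=cur()
p=[pose(-32,24,18,40),pose(-32,-1.5,18,40),pose(-20,-1,18,40),pose(-15,1,18,40),pose(-15,-1,18,40)]
rows(T,p[0],2);rows(p[0],p[1],5);rows(p[1],p[2],5);rows(p[2],p[3],4);rows(p[3],p[4],2)
E
```

```text
Q mm [-19.7   18.49  25.57] tilt,yaw,roll [4.014e+01 3.000e-02 1.000e-02] F rack [-4.5  0.6 -1.7] t 8.8 gw 0.688
2 x [0.61, -0.02, 0.16] [0.0, -0.07, 0.02]
  mid [0.52  0.011 0.268]
5 x [-0.06, 0.0, 0.51] [0.0, -0.0, -0.0]
  mid [0.514 0.01  0.257]
5 x [-0.24, -0.0, -0.04] [0.0, -0.0, -0.0]
  mid [0.518 0.011 0.242]
4 x [-0.12, 0.0, -0.06] [0.0, -0.0, -0.0]
  mid [0.528 0.012 0.243]
2 x [-0.01, 0.0, 0.1] [0.0, -0.0, -0.0]
  mid [0.531 0.012 0.243]
```

{"name": "drive_tool", "arguments": {"motion": [[[0.66,0,0.14],[0,0,0],-0.2],[[0.66,0,0.14],[0,0,0],-0.2],[[-0.06,0,0.51],[0,0,0],-0.2],[[-0.06,0,0.51],[0,0,0],-0.2],[[-0.06,0,0.51],[0,0,0],-0.2],[[-0.06,0,0.51],[0,0,0],-0.2],[[-0.06,0,0.51],[0,0,0],-0.2],[[-0.24,0,-0.04],[0,0,0],-0.2],[[-0.24,0,-0.04],[0,0,0],-0.2],[[-0.24,0,-0.04],[0,0,0],-0.2],[[-0.24,0,-0.04],[0,0,0],-0.2],[[-0.24,0,-0.04],[0,0,0],-0.2]]}}

```text
time: 10.3
position: [0.5257, 0.0122, 0.2427]
tool_rot: [0.149, -3.016, 0.009]
ft_force: [0.7, 0.1, -2.7]
grip_width: 0.687
grip_force: 24.9
```

Run:
```python
from h import *
where();rows(cur(),pose(-15,1,18,40),4)
```

```text
Q mm [-19.84  18.6   -0.21] tilt,yaw,roll [39.97  0.05  0.  ] F rack [ 0.7  0.1 -2.7] t 10.3 gw 0.687
4 x [-0.12, -0.01, -0.05] [-0.0, 0.01, 0.02]
  mid [0.528 0.012 0.243]
```

{"name": "drive_tool", "arguments": {"motion": [[[-0.12,0,-0.05],[0,0,0],-0.2],[[-0.12,0,-0.05],[0,0,0],-0.2],[[-0.12,0,-0.05],[0,0,0],-0.2],[[-0.12,0,-0.05],[0,0,0],-0.2],[[0,0,0],[0,0,0],-0.2]]}}

```text
time: 10.92
position: [0.5306, 0.0126, 0.244]
tool_rot: [0.149, -3.016, 0.009]
ft_force: [0.4, -0.4, -1.4]
grip_width: 0.69
grip_force: 24.9
```

```bash
python3 -c "from h import *;where()"
```

```text
Q mm [-14.98  18.59   1.12] tilt,yaw,roll [39.98  0.04 -0.  ] F rack [ 0.4 -0.4 -1.4] t 10.93 gw 0.69
```

{"name": "drive_tool", "arguments": {"motion": [[[-0.01,0,0.1],[0,0,0],-0.2],[[-0.01,0,0.1],[0,0,0],-0.2],[[-0.01,0,0.1],[0,0,0],-0.2],[[0,0,0],[0,0,0],-0.2]]}}

```text
time: 11.42
position: [0.5303, 0.0126, 0.2408]
tool_rot: [0.149, -3.016, 0.009]
ft_force: [-1.1, 0.7, -2.4]
grip_width: 0.685
grip_force: 24.9
```

```bash
python3 -c "from h import *;where()"
```

```text
Q mm [-15.24  18.59  -2.05] tilt,yaw,roll [40.    0.05  0.  ] F rack [-1.   0.8 -2.4] t 11.43 gw 0.685
```

{"name": "drive_tool", "arguments": {"motion": [[[-0.01,0,0.1],[0,0,0],-0.2],[[-0.01,0,0.1],[0,0,0],-0.2],[[0,0,0],[0,0,0],-0.2]]}}

```text
time: 11.8
position: [0.5298, 0.0124, 0.2391]
tool_rot: [0.149, -3.015, 0.009]
ft_force: [-4.5, -0.2, 1.9]
grip_width: 0.686
grip_force: 25.0
```

```bash
python3 -c "from h import *;where()"
```

```text
Q mm [-15.79  18.46  -3.8 ] tilt,yaw,roll [4.006e+01 4.000e-02 2.000e-02] F rack [-4.5  0.2  1.9] t 11.8 gw 0.686
```

{"name": "drive_tool", "arguments": {"motion": [[[-0.01,0,0.1],[0,0,0],-0.2],[[-0.01,0,0.1],[0,0,0],-0.2],[[0,0,0],[0,0,0],-0.2]]}}

```text
time: 12.18
position: [0.5299, 0.0126, 0.2373]
tool_rot: [0.149, -3.015, 0.008]
ft_force: [-6.1, -0.8, 3.7]
grip_width: 0.688
grip_force: 25.0
```

```bash
python3 -c "from h import *;where()"
```

```text
Q mm [-15.75  18.61  -5.68] tilt,yaw,roll [4.005e+01 6.000e-02 3.000e-02] F rack [-6.1 -0.2  3.7] t 12.18 gw 0.688
```

{"name": "drive_tool", "arguments": {"motion": [[[0.02,0,-0.2],[0,0,0],-0.2],[[0.02,0,-0.2],[0,0,0],-0.2],[[0.02,0,-0.2],[0,0,0],-0.2],[[0,0,-0.15],[0,0,0],-0.2],[[0,0,0],[0,0,0],-0.2]], "force": 40}}

```text
time: 12.8
position: [0.5308, 0.0126, 0.2446]
tool_rot: [0.149, -3.017, 0.009]
ft_force: [-0.4, 0.6, -3.0]
grip_width: 0.687
grip_force: 40.0
```

```bash
cat >> h.py <<'E'
def inhand():
    g=ctrl.get_image('wrist')[:,:,::-1].astype(float)
    m=g[:,300:350,0]-g[:,300:350,2];b=m.mean(1)
    print('bottom rows',170+np.where(b[170:]>25)[0][0],'rim',b[244:276].round().astype(int).tolist())
E
python3 - <<'E'
from h import *
where();inhand()
c=ctrl.calibration('wrist');TC=c['tool_from_camera']
for a in (33,35,31):  # bin rotated about the grasp point
  G=grasp(a,.0102,.0322);iT=np.linalg.inv(TC)@np.linalg.inv(G)
  P=np.array([[-.042,0,0,1],[-.042,0,.036,1],[-.039,0,.036,1]])@iT.T
  print(a,cv2.projectPoints(P[:,:3]*[1,-1,-1],np.zeros(3),np.zeros(3),c['K'],c['distortion'])[0].reshape(-1,2)[:,1].round(1))
E
```

```text
Q mm [-14.73  18.57   1.7 ] tilt,yaw,roll [39.96  0.05  0.  ] F rack [-0.4  0.6 -3. ] t 12.8 gw 0.687
bottom rows 178 rim [90, 89, 90, 90, 91, 91, 85, 80, 91, 97, 100, 103, 102, 100, 95, 89, 75, 64, 67, 67, 68, 69, 67, 69, 69, 69, 70, 69, 70, 69, 71, 71]
33 [178.8 257.  262.9]
35 [179.8 262.1 267.7]
31 [177.9 252.1 258.3]
```

```bash
sed -i 's/^RO=.*/RO=np.array([.5854,-.0006,.1974]);RY=5.6/; s/^G0=.*/G0=grasp(31.4,.0102,.0322)/' h.py
python3 - <<'E'
from h import *
where()
p=[cur()]+[pose(*q) for q in((-15,1.5,18.6,40),(-10,5.5,18.6,40),(-8,7.5,18.6,40),(-5.5,9,18.6,37.5),(-3,9,18.6,35))]
for a,b,n in zip(p,p[1:],(2,3,2,3,3)): rows(a,b,n)
E
```

```text
Q mm [-14.64  18.56   1.65] tilt,yaw,roll [38.37  0.05 -0.  ] F rack [-0.3  0.4 -2.2] t 12.85 gw 0.684
2 x [-0.04, 0.0, -0.05] [-0.0, 0.81, 0.03]
  mid [0.531 0.013 0.245]
3 x [-0.14, 0.0, -0.16] [0.0, 0.0, -0.0]
  mid [0.533 0.013 0.247]
2 x [-0.08, -0.0, -0.11] [0.0, 0.0, -0.0]
  mid [0.538 0.013 0.25 ]
3 x [-0.02, -0.0, 0.0] [0.0, -0.83, -0.0]
  mid [0.539 0.014 0.251]
3 x [-0.02, 0.0, 0.06] [0.0, -0.83, 0.0]
  mid [0.539 0.014 0.251]
```

{"name": "drive_tool", "arguments": {"motion": [[[-0.04,0,-0.05],[0,0.81,0],-0.2],[[-0.04,0,-0.05],[0,0.81,0],-0.2],[[-0.14,0,-0.16],[0,0,0],-0.2],[[-0.14,0,-0.16],[0,0,0],-0.2],[[0,0,0],[0,0,0],-0.2]]}}

```text
time: 13.48
position: [0.535, 0.013, 0.2483]
tool_rot: [0.148, -2.988, 0.011]
ft_force: [-0.2, -0.1, -2.5]
grip_width: 0.688
grip_force: 40.0
```

```bash
python3 -c "from h import *;where()"
```

```text
Q mm [-11.65  18.5    4.36] tilt,yaw,roll [ 3.998e+01  4.000e-02 -1.000e-02] F rack [-0.2 -0.1 -2.5] t 13.47 gw 0.688
```

{"name": "drive_tool", "arguments": {"motion": [[[-0.14,0,-0.16],[0,0,0],-0.2],[[0,0,0],[0,0,0],-0.2]]}}

```text
time: 13.72
position: [0.5365, 0.0133, 0.2496]
tool_rot: [0.148, -2.988, 0.011]
ft_force: [-0.7, -0.6, -1.3]
grip_width: 0.688
grip_force: 40.0
```

```bash
python3 -c "from h import *;where()"
```

```text
Q mm [-10.08  18.6    5.73] tilt,yaw,roll [39.98  0.05  0.  ] F rack [-0.7 -0.5 -1.3] t 13.72 gw 0.688
```

No contact, so I continue.

{"name": "drive_tool", "arguments": {"motion": [[[-0.08,0,-0.11],[0,0,0],-0.2],[[-0.08,0,-0.11],[0,0,0],-0.2],[[0,0,0],[0,0,0],-0.2]]}}

```text
time: 14.1
position: [0.5384, 0.0134, 0.2515]
tool_rot: [0.148, -2.988, 0.011]
ft_force: [-0.1, -0.5, -2.1]
grip_width: 0.687
grip_force: 40.0
```

```bash
python3 -c "from h import *;where()"
```

```text
Q mm [-8.21 18.55  7.62] tilt,yaw,roll [39.99  0.05  0.  ] F rack [-0.1 -0.5 -2.1] t 14.1 gw 0.687
```

{"name": "drive_tool", "arguments": {"motion": [[[-0.02,0,0],[0,-0.83,0],-0.2],[[-0.02,0,0],[0,-0.83,0],-0.2],[[-0.02,0,0],[0,-0.83,0],-0.2],[[0,0,0],[0,0,0],-0.2]]}}

```text
time: 14.6
position: [0.5387, 0.0134, 0.2515]
tool_rot: [0.15, -3.032, 0.007]
ft_force: [-0.6, -0.3, -2.0]
grip_width: 0.689
grip_force: 40.0
```

```bash
python3 -c "from h import *;where()"
```

```text
Q mm [-5.94 18.58  9.26] tilt,yaw,roll [3.748e+01 6.000e-02 3.000e-02] F rack [-0.6 -0.2 -2. ] t 14.6 gw 0.689
```

{"name": "drive_tool", "arguments": {"motion": [[[-0.02,0,0.06],[0,-0.83,0],-0.2],[[-0.02,0,0.06],[0,-0.83,0],-0.2],[[-0.02,0,0.06],[0,-0.83,0],-0.2],[[0,0,0],[0,0,0],-0.2]]}}

```text
time: 15.1
position: [0.5391, 0.0135, 0.2495]
tool_rot: [0.152, -3.075, 0.004]
ft_force: [-0.4, -0.2, -1.7]
grip_width: 0.69
grip_force: 40.0
```

Run:
```python
from h import *
where()
L=[(-3,9,35),(-2,8,30),(-2,7.5,25),(-2,6.5,20),(-2,5.5,15),(-2,4,10),(-2,2.5,5),(-1.5,1,0)]
for a,b in zip(L,L[1:]): rows(pose(a[0],a[1],18.6,a[2]),pose(b[0],b[1],18.6,b[2]),2)
```

```text
Q mm [-3.63 18.56  9.01] tilt,yaw,roll [3.501e+01 6.000e-02 2.000e-02] F rack [-0.4 -0.2 -1.7] t 15.1 gw 0.69
2 x [0.12, 0.0, 0.24] [0.0, -2.5, 0.0]
  mid [0.538 0.013 0.247]
2 x [0.17, 0.0, 0.22] [-0.0, -2.5, 0.0]
  mid [0.535 0.013 0.243]
2 x [0.18, -0.0, 0.24] [-0.0, -2.5, 0.0]
  mid [0.532 0.013 0.238]
2 x [0.18, 0.0, 0.24] [0.0, -2.5, 0.0]
  mid [0.53  0.013 0.232]
2 x [0.19, 0.0, 0.27] [0.0, -2.5, 0.0]
  mid [0.527 0.012 0.226]
2 x [0.2, 0.0, 0.26] [-0.0, -2.5, -0.0]
  mid [0.526 0.012 0.22 ]
2 x [0.18, -0.0, 0.27] [0.0, -2.5, -0.0]
  mid [0.524 0.012 0.213]
```

{"name": "drive_tool", "arguments": {"motion": [[[0.09,0,0.24],[0,-2.5,0],-0.2],[[0.1,0,0.24],[0,-2.5,0],-0.2],[[0.17,0,0.22],[0,-2.5,0],-0.2],[[0.17,0,0.22],[0,-2.5,0],-0.2],[[0,0,0],[0,0,0],-0.2]]}}

```text
time: 15.72
position: [0.5333, 0.0129, 0.2401]
tool_rot: [-0.15, 3.028, 0.01]
ft_force: [0.6, -0.5, -2.2]
grip_width: 0.692
grip_force: 40.0
```

```bash
python3 -c "from h import *;where()"
```

```text
Q mm [-2.63 18.56  7.37] tilt,yaw,roll [25.07  0.08  0.05] F rack [ 0.5 -0.6 -2.2] t 15.72 gw 0.692
```

{"name": "drive_tool", "arguments": {"motion": [[[0.18,0,0.24],[0,-2.5,0],-0.2],[[0.18,0,0.24],[0,-2.5,0],-0.2],[[0.18,0,0.24],[0,-2.5,0],-0.2],[[0.18,0,0.24],[0,-2.5,0],-0.2],[[0,0,0],[0,0,0],-0.2]]}}

```text
time: 16.35
position: [0.5281, 0.0123, 0.2292]
tool_rot: [-0.141, 2.854, 0.021]
ft_force: [0.4, -0.3, -2.3]
grip_width: 0.686
grip_force: 40.0
```

Run:
```python
from h import *
where();inhand()
T=cur()
for L in ((-2,4,10),(-2,2.5,5),(-1.5,1,0)):
    U=pose(L[0],L[1],18.6,L[2]);rows(T,U,2);T=U
```

```text
Q mm [-2.49 18.48  5.27] tilt,yaw,roll [15.13  0.06  0.02] F rack [ 0.3 -0.3 -2.3] t 16.35 gw 0.686
bottom rows 178 rim [89, 90, 90, 90, 91, 91, 84, 80, 93, 104, 107, 110, 114, 116, 115, 114, 116, 98, 69, 73, 74, 75, 74, 76, 74, 75, 76, 76, 76, 77, 78, 76]
2 x [0.2, 0.01, 0.28] [0.01, -2.55, 0.02]
  mid [0.527 0.012 0.226]
2 x [0.2, 0.0, 0.26] [-0.0, -2.5, -0.0]
  mid [0.526 0.012 0.22 ]
2 x [0.18, -0.0, 0.27] [0.0, -2.5, -0.0]
  mid [0.524 0.012 0.213]
```

{"name": "drive_tool", "arguments": {"motion": [[[0.18,0,0.28],[0,-2.55,0],-0.2],[[0.18,0,0.28],[0,-2.55,0],-0.2],[[0,0,0],[0,0,0],-0.2]]}}

```text
time: 16.77
position: [0.5266, 0.0121, 0.2228]
tool_rot: [-0.137, 2.766, 0.026]
ft_force: [-0.1, -0.3, -1.8]
grip_width: 0.687
grip_force: 40.0
```

```bash
python3 -c "from h import *;where()"
```

```text
Q mm [-1.86 18.45  3.64] tilt,yaw,roll [10.04  0.05 -0.  ] F rack [-0.1 -0.3 -1.8] t 16.77 gw 0.687
```

{"name": "drive_tool", "arguments": {"motion": [[[0.2,0,0.27],[0,-2.5,0],-0.2],[[0.2,0,0.27],[0,-2.5,0],-0.2],[[0,0,0],[0,0,0],-0.2]]}}

```text
time: 17.15
position: [0.5251, 0.0119, 0.2163]
tool_rot: [-0.132, 2.679, 0.031]
ft_force: [-0.1, -0.3, -2.0]
grip_width: 0.685
grip_force: 40.0
```

Run:
```python
from h import *
where();rows(cur(),pose(-1.3,1,18.6,0),2)
```

```text
Q mm [-1.69 18.33  2.07] tilt,yaw,roll [ 5.05  0.04 -0.01] F rack [-0.1 -0.3 -2. ] t 17.15 gw 0.685
2 x [0.18, 0.02, 0.25] [0.0, -2.53, 0.02]
  mid [0.525 0.012 0.213]
```

{"name": "drive_tool", "arguments": {"motion": [[[0.18,0,0.25],[0,-2.5,0],-0.2],[[0.18,0,0.25],[0,-2.5,0],-0.2],[[0,0,0],[0,0,0],-0.2]]}}

```text
time: 17.52
position: [0.5243, 0.0118, 0.2102]
tool_rot: [-0.128, 2.592, 0.035]
ft_force: [0.2, -0.3, -2.2]
grip_width: 0.688
grip_force: 40.0
```

Run:
```python
from h import *
where();rows(cur(),pose(-1.3,-1,18.5,0),2)
```

```text
Q mm [-1.22 18.29  1.02] tilt,yaw,roll [ 0.05  0.04 -0.02] F rack [ 0.1 -0.4 -2.2] t 17.52 gw 0.688
2 x [0.06, 0.01, 0.09] [0.0, -0.03, 0.02]
  mid [0.524 0.012 0.209]
```

{"name": "drive_tool", "arguments": {"motion": [[[0.05,0,0.085],[0,0,0],-0.2],[[0.05,0,0.085],[0,0,0],-0.2],[[0,0,0],[0,0,0],-0.2]]}}

```text
time: 17.9
position: [0.5249, 0.012, 0.2087]
tool_rot: [-0.128, 2.589, 0.036]
ft_force: [-0.2, -0.5, -2.1]
grip_width: 0.687
grip_force: 40.0
```

```bash
python3 -c "from h import *;where()"
```

```text
Q mm [-0.6  18.54 -0.36] tilt,yaw,roll [-0.08  0.06 -0.01] F rack [-0.2 -0.5 -2.1] t 17.9 gw 0.687
```

{"name": "drive_tool", "arguments": {"motion": [[[0.05,0,0.085],[0,0,0],-0.2],[[0,0,0],[0,0,0],-0.2]]}}

```text
time: 18.15
position: [0.5249, 0.0121, 0.208]
tool_rot: [-0.128, 2.589, 0.036]
ft_force: [-1.8, 0.4, 0.4]
grip_width: 0.685
grip_force: 40.0
```

```bash
python3 -c "from h import *;where()"
```

```text
Q mm [-0.56 18.59 -1.04] tilt,yaw,roll [-0.13  0.06  0.01] F rack [-1.8  0.6  0.4] t 18.15 gw 0.685
```

The neck is on the edge and the back is at the face. I release gently.

{"name": "drive_tool", "arguments": {"motion": [[[0,0,0],[0,0,0],0.4],[[0,0,0],[0,0,0],0.5],[[0,0,0],[0,0,0],0.7],[[0,0,0],[0,0,0],0.9],[[0,0,0],[0,0,0],1]]}}

```text
time: 18.77
position: [0.5246, 0.012, 0.2075]
tool_rot: [-0.128, 2.589, 0.036]
ft_force: [0.1, 0.1, -0.1]
grip_width: 0.96
grip_force: 0.0
```

Run:
```python
from h import *
where();inhand()
```

```text
Q mm [-0.9  18.56 -1.54] tilt,yaw,roll [-0.08  0.06  0.  ] F rack [ 0.1  0.1 -0.1] t 18.77 gw 0.96
bottom rows 175 rim [72, 84, 89, 93, 95, 95, 93, 91, 87, 77, 68, 75, 74, 76, 75, 76, 75, 75, 76, 77, 76, 77, 77, 77, 77, 77, 77, 78, 78, 77, 77, 78]
```

Run:
```python
from h import *
T=cur();A=np.linalg.inv(RK)@T;print('tcp rack',(A[:3,3]*1000).round(1))
D=np.eye(4);D[2,3]=-.085
p1=T@D
def at(y,back=0):
    M=A.copy();z=A[:3,2];tip=np.array([-.017,y,-.023]);M[:3,3]=tip-(.07+back)*z;return RK@M
p2=at(.088,.07);p3=at(.088);p4=at(.066)
rows(T,p1,4);rows(p1,p2,5);rows(p2,p3,5);rows(p3,p4,4)
```

```text
tcp rack [-59.3  18.5  10.1]
4 x [0.0, -0.0, -2.12] [0.0, 0.0, 0.0]
  mid [0.502 0.01  0.244]
5 x [-0.38, 1.39, -0.09] [0.0, -0.0, 0.0]
  mid [0.483 0.036 0.286]
5 x [-0.0, 0.0, 1.4] [0.0, -0.0, -0.0]
  mid [0.502 0.08  0.27 ]
4 x [0.0, -0.55, -0.0] [0.0, -0.0, -0.0]
  mid [0.525 0.071 0.234]
```

{"name": "drive_tool", "arguments": {"motion": [[[0,0,-1],[0,0,0],1],[[0,0,-2.5],[0,0,0],1],[[0,0,-2.5],[0,0,0],1],[[0,0,-2.5],[0,0,0],1],[[-0.38,1.39,-0.09],[0,0,0],0],[[-0.38,1.39,-0.09],[0,0,0],-0.5],[[-0.38,1.39,-0.09],[0,0,0],-1],[[-0.38,1.39,-0.09],[0,0,0],-1],[[-0.38,1.39,-0.09],[0,0,0],-1],[[0,0,0],[0,0,0],-1],[[0,0,0],[0,0,0],-1]], "force": 10}}

```text
time: 20.2
position: [0.5059, 0.0754, 0.275]
tool_rot: [-0.122, 2.587, 0.033]
ft_force: [0.2, 0.6, -0.1]
grip_width: 0.285
grip_force: 0.0
```

Run:
```python
from h import *
where()
a=save('scene','s4');b=save('wrist','w4')
f=lambda im,x,y,w,h,k:cv2.resize(im[y:y+h,x:x+w,::-1],None,fx=k,fy=k,interpolation=cv2.INTER_CUBIC)
cv2.imwrite('pics/c4.png',np.hstack([f(a,290,130,160,192,2.5),cv2.resize(b[:,:,::-1],(400,300)).repeat(1,0) if 0 else cv2.copyMakeBorder(cv2.resize(b[:,:,::-1],(400,300)),0,180,0,0,cv2.BORDER_CONSTANT)]))
```

```text
Q mm [-13.32  83.15  66.1 ] tilt,yaw,roll [-0.25 -0.21 -0.05] F rack [ 0.3  0.6 -0.1] t 20.2 gw 0.285
```

View pics/c4.png

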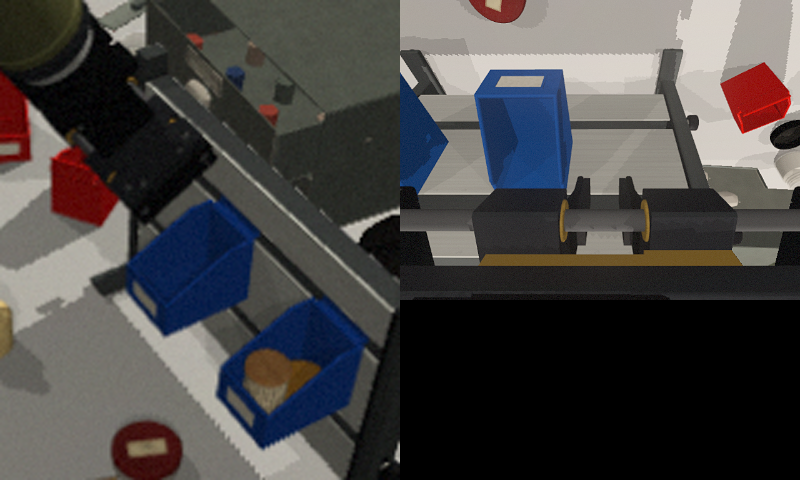

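The crops show the bin hanging level in the upper groove, to the left of the filled bin. Fingers are still closing. I advance beside its left wall.

```bash
cat >> h.py <<'E'
def push(y,back=0):
    A=(pose(0,0,0,0));M=np.linalg.inv(RK)@A;M[:3,3]=np.array([-.017,y,-.023])-(.07+back)*M[:3,2];return RK@M
def tip():
    t=np.linalg.inv(RK)@cur()@[0,0,.07,1];s=ctrl.get_state()
    print('tip',(t[:3]*1000).round(1),'F',(RK[:3,:3].T@s['ft_force']).round(1),'t',round(s['time'],2),'gw',round(s['grip_width'],3))
E
python3 - <<'E'
from h import *
tip();rows(cur(),push(.088),8);rows(push(.088),push(.068),3)
E
```

```text
tip [-35.   83.1  17.8] F [-0.2  0.  -0.1] t 20.3 gw 0.197
8 x [0.07, 0.06, 0.55] [-0.02, 0.03, -0.02]
  mid [0.515 0.078 0.254]
3 x [0.0, -0.67, 0.0] [0.0, -0.0, -0.0]
  mid [0.524 0.075 0.234]
```

{"name": "drive_tool", "arguments": {"motion": [[[0.07,0.06,0.55],[0,0,0],-1],[[0.07,0.06,0.55],[0,0,0],-1],[[0.07,0.06,0.55],[0,0,0],-1],[[0.07,0.06,0.55],[0,0,0],-1],[[0.07,0.06,0.55],[0,0,0],-1],[[0.07,0.06,0.55],[0,0,0],-1],[[0.07,0.06,0.55],[0,0,0],-1],[[0.07,0.06,0.55],[0,0,0],-1],[[0,-0.5,0],[0,0,0],-1],[[0,-0.5,0],[0,0,0],-1],[[0,-0.5,0],[0,0,0],-1],[[0,0,0],[0,0,0],-1]]}}

```text
time: 21.8
position: [0.5254, 0.0669, 0.2347]
tool_rot: [-0.121, 2.586, 0.034]
ft_force: [0.6, -0.4, 0.9]
grip_width: 0.009
grip_force: 0.0
```

```bash
python3 -c "from h import *;tip()"
```

```text
tip [-16.4  72.8 -22.2] F [ 0.5 -0.5  0.9] t 21.8 gw 0.009
```

{"name": "drive_tool", "arguments": {"motion": [[[0,-0.3,0],[0,0,0],-1],[[0,-0.3,0],[0,0,0],-1],[[0,-0.3,0],[0,0,0],-1],[[0,-0.3,0],[0,0,0],-1],[[0,-0.3,0],[0,0,0],-1],[[0,-0.3,0],[0,0,0],-1]]}}

```text
time: 22.55
position: [0.527, 0.0496, 0.2345]
tool_rot: [-0.123, 2.587, 0.034]
ft_force: [-0.7, 1.0, -0.3]
grip_width: 0.005
grip_force: 0.4
```

```bash
python3 -c "from h import *;tip()"
```

```text
tip [-16.5  55.6 -22.5] F [-0.6  1.1 -0.3] t 22.55 gw 0.005
```

{"name": "drive_tool", "arguments": {"motion": [[[0,-0.3,0],[0,0,0],-1],[[0,-0.3,0],[0,0,0],-1],[[0,-0.3,0],[0,0,0],-1],[[0,-0.3,0],[0,0,0],-1],[[0,-0.3,0],[0,0,0],-1],[[0,-0.3,0],[0,0,0],-1],[[0,-0.3,0],[0,0,0],-1],[[0,-0.3,0],[0,0,0],-1]]}}

```text
time: 23.55
position: [0.5292, 0.0255, 0.2345]
tool_rot: [-0.122, 2.587, 0.034]
ft_force: [0.0, 0.7, -0.0]
grip_width: 0.007
grip_force: 0.4
```

```bash
python3 -c "from h import *;tip()"
```

```text
tip [-16.6  31.3 -22.4] F [ 0.1  0.7 -0. ] t 23.55 gw 0.007
```

{"name": "drive_tool", "arguments": {"motion": [[[0,-0.3,0],[0,0,0],-1],[[0,-0.3,0],[0,0,0],-1],[[0,-0.3,0],[0,0,0],-1],[[0,-0.3,0],[0,0,0],-1],[[0,-0.3,0],[0,0,0],-1],[[0,-0.3,0],[0,0,0],-1],[[0,-0.3,0],[0,0,0],-1],[[0,-0.3,0],[0,0,0],-1]]}}

```text
time: 24.55
position: [0.5315, 0.0017, 0.2346]
tool_rot: [-0.123, 2.586, 0.034]
ft_force: [0.7, 0.3, 1.0]
grip_width: 0.002
grip_force: 0.4
```

Run:
```python
from h import *
tip()
a=save('scene','s5');b=save('wrist','w5')
f=lambda im,x,y,w,h,k:cv2.resize(im[y:y+h,x:x+w,::-1],None,fx=k,fy=k,interpolation=cv2.INTER_CUBIC)
cv2.imwrite('pics/c5.png',np.hstack([f(a,290,130,160,192,2.5),cv2.copyMakeBorder(cv2.resize(b[:,:,::-1],(400,300)),0,180,0,0,cv2.BORDER_CONSTANT)]))
```

```text
tip [-16.6   7.4 -22.4] F [0.8 0.3 1. ] t 24.55 gw 0.002
```

View pics/c5.png

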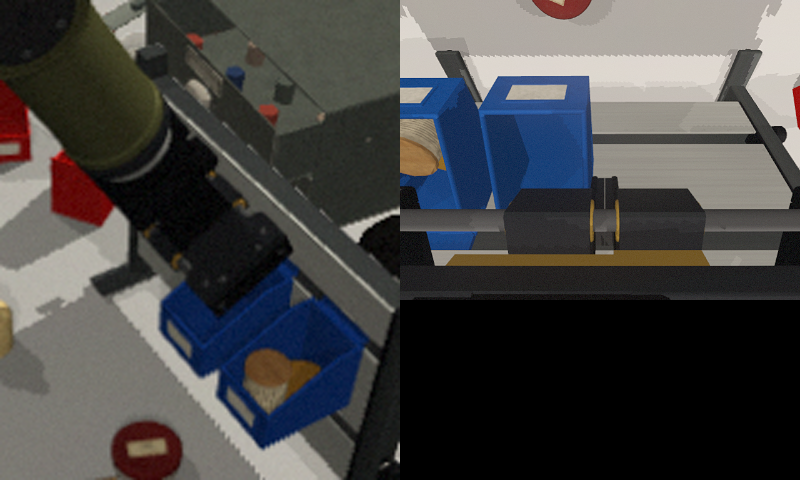

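The bin slides level. The remaining gap is about 20 px of 110 px per 60 mm, so roughly 11 mm.

{"name": "drive_tool", "arguments": {"motion": [[[0,-0.2,0],[0,0,0],-1],[[0,-0.2,0],[0,0,0],-1],[[0,-0.2,0],[0,0,0],-1],[[0,-0.2,0],[0,0,0],-1],[[0,0,0],[0,0,0],-1]]}}

```text
time: 25.28
position: [0.5323, -0.0064, 0.2346]
tool_rot: [-0.122, 2.586, 0.034]
ft_force: [0.5, -0.3, -0.6]
grip_width: 0.006
grip_force: 0.0
```

```bash
python3 -c "from h import *;tip()"
```

```text
tip [-16.7  -0.8 -22.4] F [ 0.5 -0.3 -0.6] t 25.27 gw 0.006
```

{"name": "drive_tool", "arguments": {"motion": [[[0,-0.1,0],[0,0,0],-1],[[0,-0.1,0],[0,0,0],-1],[[0,0,0],[0,0,0],-1]]}}

```text
time: 25.65
position: [0.5325, -0.0082, 0.2345]
tool_rot: [-0.122, 2.587, 0.034]
ft_force: [0.4, 0.8, -0.1]
grip_width: 0.006
grip_force: 0.3
```

```bash
python3 -c "from h import *;tip()"
```

```text
tip [-16.7  -2.5 -22.4] F [ 0.5  0.8 -0.1] t 25.65 gw 0.006
```

{"name": "drive_tool", "arguments": {"motion": [[[0,-0.1,0],[0,0,0],-1],[[0,-0.1,0],[0,0,0],-1],[[0,0,0],[0,0,0],-1]]}}

```text
time: 26.02
position: [0.5327, -0.0102, 0.2346]
tool_rot: [-0.122, 2.586, 0.034]
ft_force: [-0.3, 0.3, -0.4]
grip_width: 0.003
grip_force: 0.2
```

```bash
python3 -c "from h import *;tip()"
```

```text
tip [-16.7  -4.6 -22.4] F [-0.3  0.3 -0.4] t 26.02 gw 0.003
```

{"name": "drive_tool", "arguments": {"motion": [[[0,-0.1,0],[0,0,0],-1],[[0,-0.1,0],[0,0,0],-1],[[0,-0.1,0],[0,0,0],-1],[[0,0,0],[0,0,0],-1]]}}

```text
time: 26.52
position: [0.5329, -0.0133, 0.2346]
tool_rot: [-0.122, 2.586, 0.034]
ft_force: [-0.3, 0.4, -0.6]
grip_width: 0.005
grip_force: 0.2
```

```bash
python3 -c "from h import *;tip()"
```

```text
tip [-16.7  -7.7 -22.4] F [-0.2  0.4 -0.6] t 26.52 gw 0.005
```

{"name": "drive_tool", "arguments": {"motion": [[[0,-0.1,0],[0,0,0],-1],[[0,-0.1,0],[0,0,0],-1],[[0,0,0],[0,0,0],-1]]}}

```text
time: 26.9
position: [0.5331, -0.0152, 0.2346]
tool_rot: [-0.122, 2.586, 0.034]
ft_force: [0.3, 1.2, 0.2]
grip_width: 0.007
grip_force: 0.2
```

Run:
```python
from h import *
tip()
b=save('wrist','w6');v=b[:,:,::-1][100:300,0:400]
cv2.imwrite('pics/c6.png',cv2.resize(v,(800,400)))
```

```text
tip [-16.7  -9.6 -22.4] F [0.4 1.2 0.2] t 26.9 gw 0.007
```

View pics/c6.png

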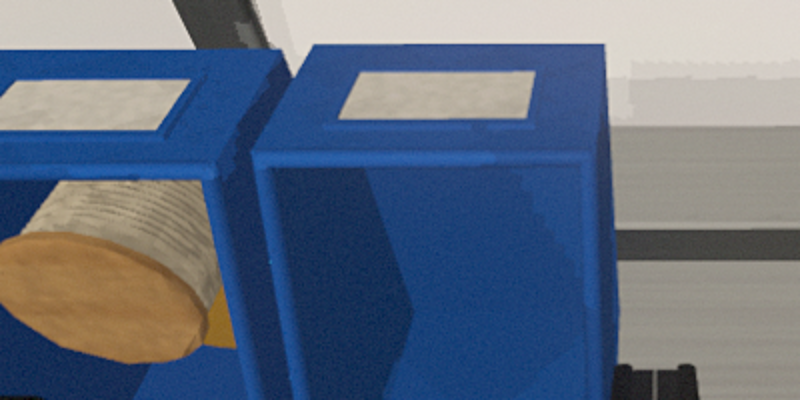

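The crop shows a remaining gap of about 33 px against 350 px per 60 mm, roughly 5 mm. I keep pushing.

{"name": "drive_tool", "arguments": {"motion": [[[0,-0.1,0],[0,0,0],-1],[[0,-0.1,0],[0,0,0],-1],[[0,-0.1,0],[0,0,0],-1],[[0,0,0],[0,0,0],-1]]}}

```text
time: 27.45
position: [0.5334, -0.0182, 0.2346]
tool_rot: [-0.122, 2.586, 0.034]
ft_force: [0.4, 0.2, -0.1]
grip_width: 0.007
grip_force: 0.2
```

```bash
python3 -c "from h import *;tip()"
```

```text
tip [-16.7 -12.6 -22.4] F [ 0.5  0.2 -0.1] t 27.45 gw 0.007
```

{"name": "drive_tool", "arguments": {"motion": [[[0,-0.1,0],[0,0,0],-1],[[0,0,0],[0,0,0],-1]]}}

```text
time: 27.7
position: [0.5335, -0.0192, 0.2346]
tool_rot: [-0.122, 2.587, 0.034]
ft_force: [-0.9, 0.5, -0.4]
grip_width: 0.004
grip_force: 0.3
```

```bash
python3 -c "from h import *;tip()"
```

```text
tip [-16.7 -13.6 -22.4] F [-0.8  0.6 -0.4] t 27.7 gw 0.004
```

{"name": "drive_tool", "arguments": {"motion": [[[0,-0.1,0],[0,0,0],-1],[[0,0,0],[0,0,0],-1]]}}

```text
time: 27.95
position: [0.5336, -0.0202, 0.2346]
tool_rot: [-0.122, 2.587, 0.034]
ft_force: [0.6, -0.5, -0.6]
grip_width: 0.004
grip_force: 0.3
```

```bash
python3 -c "from h import *;tip()"
```

```text
tip [-16.7 -14.6 -22.4] F [ 0.6 -0.5 -0.6] t 27.95 gw 0.004
```

{"name": "drive_tool", "arguments": {"motion": [[[0,-0.1,0],[0,0,0],-1],[[0,0,0],[0,0,0],-1]]}}

```text
time: 28.2
position: [0.5337, -0.0209, 0.2346]
tool_rot: [-0.123, 2.586, 0.034]
ft_force: [-1.0, 1.8, -0.1]
grip_width: 0.004
grip_force: 0.8
```

```bash
python3 -c "from h import *;tip()"
```

```text
tip [-16.7 -15.3 -22.4] F [-0.8  1.9 -0.1] t 28.2 gw 0.004
```

{"name": "drive_tool", "arguments": {"motion": [[[0,-0.1,0],[0,0,0],-1],[[0,0,0],[0,0,0],-1]]}}

```text
time: 28.45
position: [0.5337, -0.0211, 0.2346]
tool_rot: [-0.124, 2.587, 0.035]
ft_force: [-0.7, 4.3, 0.9]
grip_width: 0.005
grip_force: 2.6
```

Run:
```python
from h import *
tip()
b=save('wrist','w7');v=b[:,:,::-1][100:300,0:400]
cv2.imwrite('pics/c7.png',cv2.resize(v,(800,400)))
```

```text
tip [-16.7 -15.4 -22.4] F [-0.3  4.3  0.9] t 28.45 gw 0.005
```

View pics/c7.png

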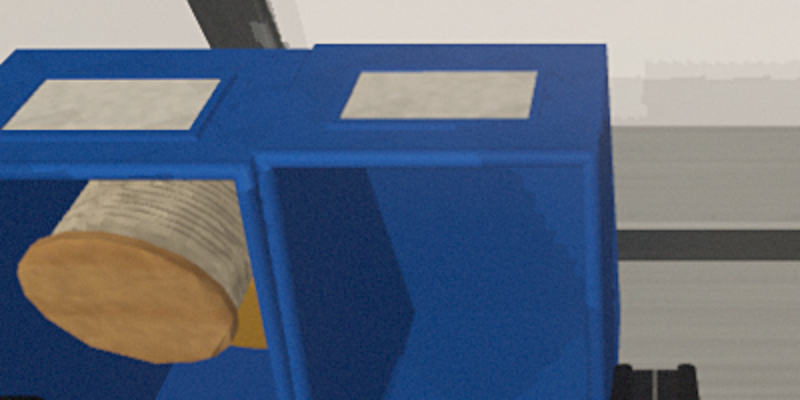

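Contact is felt at 4.3 N and the sides meet flush in the crop, with the step between the bins only about 1 mm. I back off and retreat.

{"name": "drive_tool", "arguments": {"motion": [[[0,0.2,0],[0,0,0],-1],[[0,0.5,0],[0,0,0],-1],[[0,1,0],[0,0,0],-1],[[0,0.8,0],[0,0,0],-1],[[0,0,-2],[0,0,0],-1],[[0,0,-2],[0,0,0],-1],[[0,0,-2],[0,0,0],-1],[[0,0,-2],[0,0,0],-1],[[0,0,-2],[0,0,0],-1],[[0,0,0],[0,0,0],-1],[[0,0,0],[0,0,0],-1]]}}

```text
time: 29.88
position: [0.5082, -0.0033, 0.3116]
tool_rot: [-0.125, 2.607, 0.038]
ft_force: [0.4, -0.0, -0.4]
grip_width: 0.005
grip_force: 0.0
```

Run:
```python
from h import *
np.set_printoptions(precision=4,suppress=True)
s=ctrl.get_state();tip()
b=save('wrist','w8');a=save('scene','s8')
# predicted pixels of the front corners when home, for our bin and the hanging one
E=RK@mat([-.042,-.055,-.0648],np.eye(3))
P=np.array([[-.042,.03,0,1],[-.042,-.03,0,1],[-.042,.03,.036,1],[-.042,-.03,.036,1],[-.042,-.09,0,1],[-.042,-.09,.036,1]])@E.T
q=proj('wrist',P[:,:3],s);print(q.round(1))
v=b[:,:,::-1].copy()
for k in q: cv2.circle(v,tuple(int(i) for i in k.round()),3,(0,255,0),1)
f=lambda im,x,y,w,h,k:cv2.resize(im[y:y+h,x:x+w],None,fx=k,fy=k,interpolation=cv2.INTER_CUBIC)
c=q.mean(0).astype(int);x0,y0=max(0,c[0]-120),max(0,c[1]-60)
L=f(v,x0,y0,240,180,2.0);Rr=f(a[:,:,::-1],320,200,160,180,2.0);print(x0,y0)
cv2.imwrite('pics/c8.png',np.hstack([L,Rr]))
```

```text
tip [-41.6   5.   53.9] F [ 0.4 -0.1 -0.4] t 29.88 gw 0.005
[[276.2  95.1]
 [174.6  95.3]
 [270.4 127.9]
 [156.5 128.2]
 [ 73.1  95.7]
 [ 42.9 128.6]]
45 51
```

View pics/c8.png

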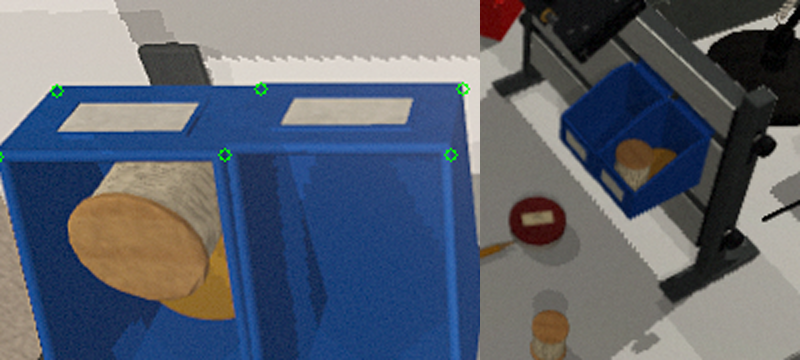

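The crop shows the two bins flush side by side, with corners within about 3 px of home and the table things undisturbed. I hand it in.

```bash
python3 -c "from bench import ctrl;print(ctrl.close_job())"
```

```text
the job is handed in; nothing more can be done
None
```

The blue bin hangs level in the upper groove, its side resting against the hanging bin and its back on the panel as far as the last pictures show; I handed the job in at about 30 s, and no verdict came back.

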